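Hold the glass check cell in the light path of the clarity tester

TASK

Open the clarity tester's lamp shutter by turning the knob on its lamp head clockwise until it clicks past its detent to its far stop, and leave it there. Then take the tall glass check cell out of the wooden rack, touching it with the fingers only on its two frosted faces, never on the clear ones, and hold it still and upright in the gap between the tester's two lenses: window centred on the lens axis, clear faces square to the lenses, touching nothing of the tester. Leave the short cell standing in the rack; the program finishes while the gripper is still holding the tall cell in the light path, nothing is put down.

Things in the scene. Friction and masses are not known exactly. Their poses are not given: they have to be found in the camera images.
- tester: Clarity tester, fixed: grey base plate 100 x 270 x 24 mm with two aluminium heads 64 x 64 mm, centred at y = +85 (lamp, knob on top) and -85 mm (receiver), tops 103 mm (receiver's fins 108.5 mm) above the table. Each carries a lens tube of radius 16 mm towards the gap. Origin at the centre of the base's underside; y towards the lamp head, z up.
- tester_beam (a point): Middle of the light path: centred between the two lenses, 80 mm above the table; axes as the tester's, y along the beam. Lens faces at y = +38 and -38 mm, heads from +53 and -53 mm. A thin steel flag hangs before the lamp lens (to y = +35 mm) from a pivot 24 mm above the beam and swings aside to -x as the knob opens it.
- shutter_knob_grip (a point): Grip point of the shutter knob: on the knob's vertical axis, on top of the lamp head, 140 mm above the table and 7 mm below the knob's top. The knob is a black disc 44 mm across, 8 mm high, with an upright grip bar on it, 42 mm long, 14 mm thick, 30 mm high; this frame turns with the knob: x runs along the bar (pinch it across y), z up.
- shutter_knob (a joint): Turn of the shutter knob in rad: 0 closed, 1.2 fully open (stop); grows as the knob is turned clockwise seen from above. A detent resists with about 0.2 N m, easing off towards half turn (0.6), then the knob snaps on by itself to 1.2. It stays in either end position.
- tall_cell: Tall glass check cell, a solid prism 30 x 26 x 95 mm with a small black top (upper 8 mm), about 0.12 kg. Origin at the centre of its underside, z up. The frosted (matt, finely ribbed) faces look along +x and -x, 30 mm apart, 20 mm wide; the clear faces along +y and -y, 26 mm apart. It stands in one of the rack's two pockets, its underside 12 mm above the table.
- tall_cell_window (a point): Centre of the tall cell's window, inside the cell, 30 mm above its underside; axes as the cell's. This point belongs on the tester_beam point with the cell's y along the beam's y, either way round.
- tall_cell_grip (a point): Centre of the tall cell 68 mm above its underside, where to grip; axes as the cell's (close the fingers along x).
- tall_cell_clear_faces: The two clear faces of the tall cell (plates 22 mm wide, standing 2 mm proud of the glass, over nearly its full height); fingers must not touch them. Origin and axes as tall_cell.
- short_cell: Short glass cell, same make and cross-section but only 60 mm high; stands in the other pocket of the rack and stays there. Origin at the centre of its underside.
- rack: Wooden rack, a block 56 x 150 x 26 mm fixed to the table, origin at the centre of its underside; two pockets 14 mm deep (3 mm wider than the cells) at y = +38 and -38 mm of its own frame, 76 mm apart. The cells' clear faces look along the row (rack's y), their frosted faces across it (rack's x).

How it is judged:
By the outcome, as a careful person would: the job done as asked, in the order asked, and still so for the second after the job is handed in, while the arm keeps its last pose, push and grip.
It also fails if it takes over 54 s, if anything falls off the work surface, if the arm or the gripper's body presses on something with over 40 N, if the wrist force passes 120 N, or if a joint passes its speed limit or range.

ROBOT

A 6-joint arm with a two-finger parallel gripper is mounted at the origin on a cart in front of the work surface, level with it; the furniture and walls round the work are solid. World frame = base frame: x ahead of the robot, y to its left, z up, the work surface at z = 0. Lengths are in m, angles in rad, forces in N, time in s.
With the tool pointing down it reaches from about 0.25 to 0.775 m from the base axis. Payload 4 kg.
Tool frame: the origin (TCP) lies at the very end of the fingers, on their centre line; the grasp point (between the pads) lies 19 mm behind it (robot.tcp_to_grasp is the distance from the TCP to the grasp point, in m); z points along the fingers, y is the line along which they close (so a half turn about z gives the same grasp; the last joint's range is limited). The gripper opens to 94 mm and grips with 3 to 60 N. Pads are 16 mm wide; open, the fingers measure 119 mm over their backs; the gripper's body (75 mm by 177 mm) begins 78 mm behind the grasp point.
Start: joints at [-1.403, 0.087, 1.371, -0, 1.684, -0.103], TCP at [0.147, -0.53, 0.206] pointing down, gripper open.
Joint ranges: [-3.1, 3.1], [-0.76, 2.03], [0.27, 2.55], [-1.08, 4.22], [0.17, 2.65], [-2.57, 2.57]. Speed limits (rad/s): [2.79, 2.79, 3.14, 3.14, 3.14, 3.14].

INTERFACE

Orientations are given as [roll, pitch, yaw] about the fixed x, y, z axes, in that order (R = Rz(yaw) Ry(pitch) Rx(roll)).
In Python, from bench import robot gives the robot as it stands.
- The arm moves only by the tool nudge_tcp, called as name([rows], argument=value, ...), one row to a line, values as JSON. Schema: {"type":"object","properties":{"rows":{"type":"array","items":{"type":"array","prefixItems":[{"type":"number"},{"type":"array","items":{"type":"number"},"minItems":3,"maxItems":3},{"type":"number"}],"minItems":3,"maxItems":3},"minItems":1,"maxItems":20},"only":{"type":"string"},"quiet":{"type":"boolean"},"lines":{"type":"string"}},"required":["rows"],"additionalProperties":false}. rows is a list of rows, 1 to 20 of them, each written [opening, [dx, dy, dz], turn]: the finger opening in m, then dx, dy, dz in units of 20 mm, then a turn about the tool's z in units of 0.05 rad; each row shifts and turns the commanded pose from where the row before left it, along the tool's axes as they then stand; what a row does not reach is not made up. A row lasts 1/12 s, in which the tool goes at most 0.0417 m and 0.125 rad, less where a joint would pass 70% of its speed; a pose out of reach is approached as far as the arm can. The fingers move at their own pace and stop on an object; the grip force is fixed at half the most. Time passes only in rows, so rows that do not move let the fingers close. The tool returns the time, the measured TCP pose, the force, the opening and the grip force at its end. only (a regular expression) keeps the lines of the reply that match it, lines (a string "A,B") keeps lines A to B, and quiet returns only ok. Input that does not fit is refused with a message, and nothing moves.
- robot.get_obs(): the state, without advancing time (a new reading comes with each control period).
- robot.snapshot(name): name is "side" or "top" or "wrist"; returns a dict with "color" (480x640x3 uint8, blue, green, red), "fx", "fy", "cx", "cy" (pixels), "extrinsics" (4x4, takes a point from world to camera coordinates). Camera axes: x right, y down, z forward; pixel columns grow to the right and rows downward; lengths in m; the calibration is good to about 2 mm. A picture is of the moment at which its call begins. There is no depth.
- robot.close_job(): hands the job in; it is judged then, once.
The state is a dict: "time": time; "joint_positions": joint angles; "qvel": joint speeds; "joint_torque": joint torques, N m; "tool_pos": TCP position; "ee_rot": TCP orientation; "wrist_force": force on the tool from outside, world axes, zero at the start; "wrist_torque": the same for the moment, N m; "width": finger opening in m; "finger_force": force on a finger pad.
Only numpy, scipy, OpenCV 4.12 (cv2) and the standard library are available. Lean on these libraries where they do the work, as an engineer would, in place of code of your own. Each camera call takes 0.05 s, during which the arm holds its last target. There are 200 camera calls.

## Working session

There is one attempt and no reset: what is moved stays moved. The work goes in short steps, Python scripts to look and compute and a tool call to move; the robot and the scene stay as the last step left them, time stands still between calls to the robot, and variables do not carry over. Pictures are saved under pics/ and viewed, at most 10 in all, crops included, and the job is handed in when it is done.

```bash
ls; mkdir -p pics
```

Run:
```python
from bench import robot
import cv2,numpy as np,json
for n in ("side","top"):
    s=robot.snapshot(n); cv2.imwrite(f"pics/{n}0.png",s["color"])
    print(n,s["fx"],s["fy"],s["cx"],s["cy"]);print(np.round(s["extrinsics"],4).tolist())
    np.savez(f"{n}.npz",K=np.array([[s["fx"],0,s["cx"]],[0,s["fy"],s["cy"]],[0,0,1]]),E=s["extrinsics"])
o=robot.get_obs();print(o["time"],o["tool_pos"],o["ee_rot"])
```

```text
bench.py
pics
side 463.92896420938496 463.92896420938496 322.2069319753197 241.9011963330666
[[-0.9936, -0.1125, -0.0074, 0.5272], [-0.0662, 0.6353, -0.7694, 0.1317], [0.0912, -0.7641, -0.6387, 0.9552], [0.0, 0.0, 0.0, 1.0]]
top 466.41886874622634 466.41886874622634 315.7414593084801 237.003578907436
[[0.0119, -0.9995, 0.0294, -0.0538], [-0.986, -0.0167, -0.1662, 0.5359], [0.1666, -0.027, -0.9857, 0.8702], [0.0, 0.0, 0.0, 1.0]]
0.1 [ 0.14701932 -0.52947214  0.20442694] [-3.13961199e+00 -2.00429957e-04  2.70773438e-01]
```
View pics/side0.png

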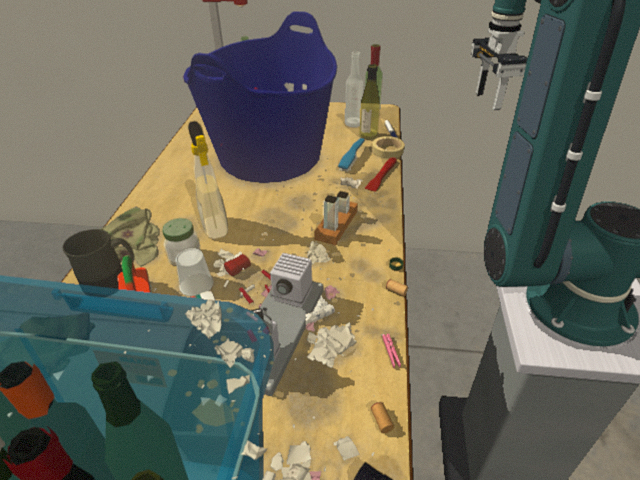

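View pics/top0.png

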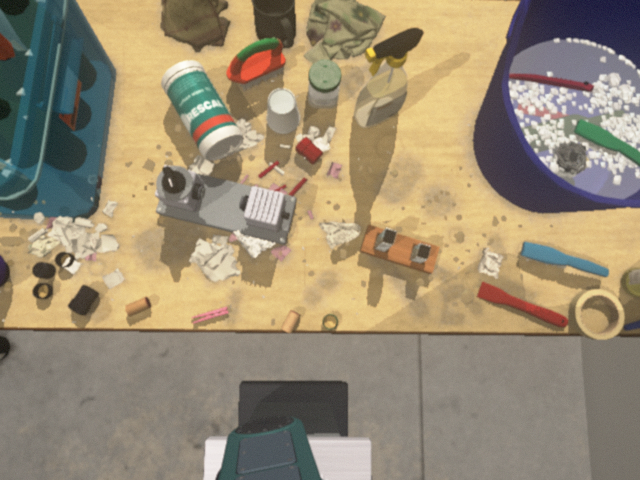

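The top view shows the tester (lamp head with knob near (176,182), receiver near (265,205)) and the rack with the cells near (390,240) and (421,252). The side view hides the lamp head and shows the rack near (338,215). I'll enlarge these areas.

Run:
```python
import cv2,numpy as np
t=cv2.imread("pics/top0.png");s=cv2.imread("pics/side0.png")
up=lambda im,x,y,w,h:cv2.resize(im[y:y+h,x:x+w],None,fx=5,fy=5,interpolation=cv2.INTER_CUBIC)
cv2.imwrite("pics/crop1.png",np.vstack([up(t,145,165,160,75),np.hstack([up(t,355,225,90,50)[:225],up(s,305,185,70,45)])]) )
```

View pics/crop1.png

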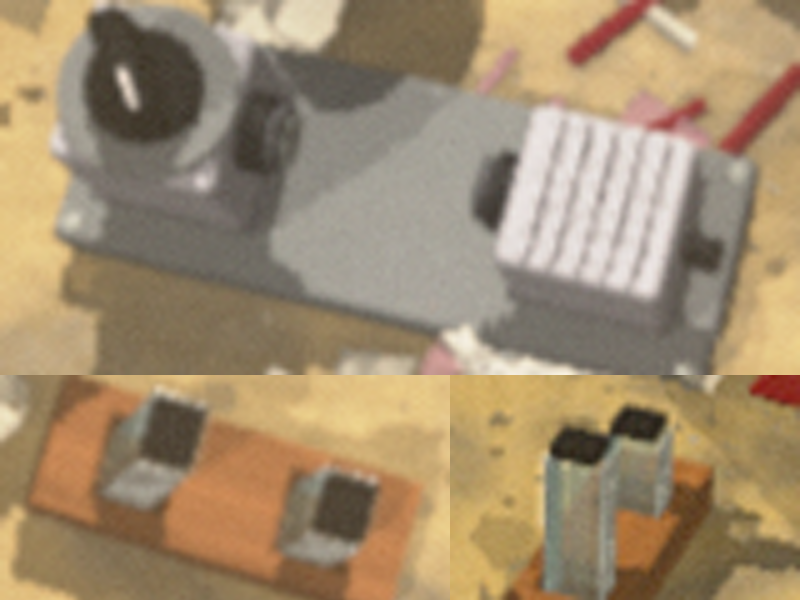

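The crop shows the tall cell's black top centred at top-view (389.4,236) and side-view (331.6,199.2). The short cell is at top (424.2,251) and side (343,194.6), and the receiver's fins are centred at top (264.6,205.6). The knob's black disc is at about (173,182) with the white line of the bar on it.

Create h.py:
```python
import numpy as np,cv2
def cam(n):
    d=np.load(f"{n}.npz");return d["K"],d["E"]
def proj(c,P):
    K,E=c;p=K@(E@np.append(P,1))[:3];return p[:2]/p[2]
def tri(views):  # [(cam,(u,v)),...]
    A=[];b=[]
    for (K,E),uv in views:
        d=E[:3,:3].T@np.linalg.solve(K,[*uv,1]);d/=np.linalg.norm(d);o=-E[:3,:3].T@E[:3,3]
        M=np.eye(3)-np.outer(d,d);A.append(M);b.append(M@o)
    x=np.linalg.lstsq(np.vstack(A),np.hstack(b),rcond=None)[0]
    return x,[np.round(proj(c,x)-uv,1) for c,uv in views]
def atz(c,uv,z):
    K,E=c;d=E[:3,:3].T@np.linalg.solve(K,[*uv,1]);o=-E[:3,:3].T@E[:3,3];return o+d*(z-o[2])/d[2]
```

Run:
```python
from h import *
t,s=cam("top"),cam("side")
np.set_printoptions(precision=4,suppress=True)
print("tall",tri([(t,(389.4,236)),(s,(331.6,199.2))]))
print("short",tri([(t,(424.2,251)),(s,(343,194.6))]))
print("recv",tri([(t,(264.6,205.6)),(s,(291,264))]))
T=lambda x,y:(145+x/5,165+y/5)
for n,p,z in [("fin",(598,203),.1085),("disc",(142,85),.115),("barl1",(118,68),.147),("barl2",(133,107),.147),
 ("f1",(545,108),.1085),("f2",(693,142),.1085),("f3",(655,298),.1085),("f4",(500,262),.1085),("base1",(57,237),.024),("base2",(755,155),.024),("base3",(700,375),.024)]:
    print(n,atz(t,T(*p),z))
for n,z,p in [("tall",.107,(172,430)),("short",.072,(346,505))]: print(n,atz(t,(355+p[0]/5,225+(p[1]-375)/5),z))
R=lambda x,y:(355+x/5,225+(y-375)/5)
for p in [(30,508),(72,378),(423,487)]: print("rack",atz(t,R(*p),.026))
```

```text
tall (array([ 0.5294, -0.1801,  0.1057]), [array([-0. ,  0.6]), array([-0.5, -0.1])])
short (array([ 0.5077, -0.2531,  0.0711]), [array([-0. ,  0.5]), array([-0.4, -0.1])])
recv (array([0.5843, 0.0507, 0.1067]), [array([ 0. , -0.4]), array([0.4, 0.1])])
fin [0.583  0.0505 0.1085]
disc [0.6227 0.2179 0.115 ]
barl1 [0.6195 0.2175 0.147 ]
barl2 [0.6054 0.2114 0.147 ]
f1 [0.6187 0.0712 0.1085]
f2 [0.6068 0.0161 0.1085]
f3 [0.5477 0.0286 0.1085]
f4 [0.5602 0.0856 0.1085]
base1 [0.5849 0.2739 0.024 ]
base2 [ 0.6243 -0.0055  0.024 ]
base3 [0.5331 0.0149 0.024 ]
tall [ 0.5304 -0.18    0.107 ]
short [ 0.5085 -0.2529  0.072 ]
rack [ 0.5118 -0.1376  0.026 ]
rack [ 0.5651 -0.1549  0.026 ]
rack [ 0.5229 -0.2965  0.026 ]
```

Cell and receiver heights agree with the text, and the cells are 76 mm apart as they should be. I'll move above the tester for a wrist view of the knob.

Careful with the scale: shifts go in units of 20 mm and turns go in units of 0.05 rad. That gives: 0.0287 m is 1.435, -0.0263 m is -1.315.

nudge_tcp([
  [0.094, [1.435, -1.315, -0.25], 0],
  [0.094, [1.435, -1.315, -0.25], 0],
  [0.094, [1.435, -1.315, -0.25], 0],
  [0.094, [1.435, -1.315, -0.25], 0],
  [0.094, [1.435, -1.315, -0.25], 0],
  [0.094, [1.435, -1.315, -0.25], 0],
  [0.094, [1.435, -1.315, -0.25], 0],
  [0.094, [1.435, -1.315, -0.25], 0],
  [0.094, [1.435, -1.315, -0.25], 0],
  [0.094, [1.435, -1.315, -0.25], 0],
  [0.094, [1.435, -1.315, -0.25], 0],
  [0.094, [1.435, -1.315, -0.25], 0],
  [0.094, [1.435, -1.315, -0.25], 0],
  [0.094, [1.435, -1.315, -0.25], 0],
  [0.094, [1.435, -1.315, -0.25], 0],
  [0.094, [1.435, -1.315, -0.25], 0],
  [0.094, [1.435, -1.315, -0.25], 0],
  [0.094, [1.435, -1.315, -0.25], 0],
  [0.094, [1.435, -1.315, -0.25], 0],
  [0.094, [1.435, -1.315, -0.25], 0],
])

```text
time: 1.77
tool_pos: [0.5599, 0.1324, 0.305]
ee_rot: [3.141, 0.001, 0.271]
wrist_force: [0.3, -0.4, 0.7]
width: 0.0938
finger_force: 0.0
```

Run:
```python
from bench import robot
import cv2,numpy as np
s=robot.snapshot("wrist"); cv2.imwrite("pics/w1.png",s["color"])
np.savez("w1.npz",K=np.array([[s["fx"],0,s["cx"]],[0,s["fy"],s["cy"]],[0,0,1]]),E=s["extrinsics"])
o=robot.get_obs();print(o["time"],o["tool_pos"],o["ee_rot"],np.linalg.inv(s["extrinsics"]).round(3).tolist(),s["fx"])
```

```text
1.8167 [0.56282782 0.13815822 0.30342789] [-3.13693309e+00 -9.42247965e-04  2.77480701e-01] [[0.267, -0.924, -0.274, 0.64], [-0.964, -0.256, -0.076, 0.154], [-0.0, 0.284, -0.959, 0.484], [0.0, 0.0, 0.0, 1.0]] 351.5639639156421
```

View pics/w1.png

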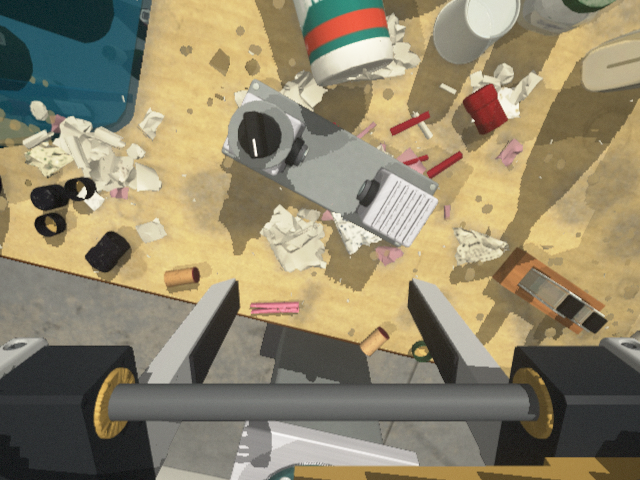

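The wrist view shows the whole tester: knob near (257,137), receiver fins near (400,208), rack near (550,290), tall cell's top near (571,306). I'll enlarge the tester and the rack.

Run:
```python
import cv2,numpy as np
t=cv2.imread("pics/w1.png")
up=lambda x,y,w,h,f:cv2.resize(t[y:y+h,x:x+w],None,fx=f,fy=f,interpolation=cv2.INTER_CUBIC)
a=up(215,75,100,75,8)[:,:]  # 800x600 knob
b=np.zeros((600,800,3),np.uint8)
b[:,:500]=cv2.resize(a,None,fx=.75,fy=.75)[:450,:500].shape and np.vstack([up(220,90,83,60,6)[:360,:498],up(360,160,83,40,6)[:240,:498]]).copy() if 0 else 0
b[:360,:480]=up(220,90,80,60,6); b[:320,480:]=up(350,165,100,100,3.2)[:320,:320]; b[360:,:480]=up(490,240,120,60,4); b[320:,480:]=up(530,265,80,70,4)
cv2.imwrite("pics/crop2.png",b)
```

```text
(no output)
```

View pics/crop2.png

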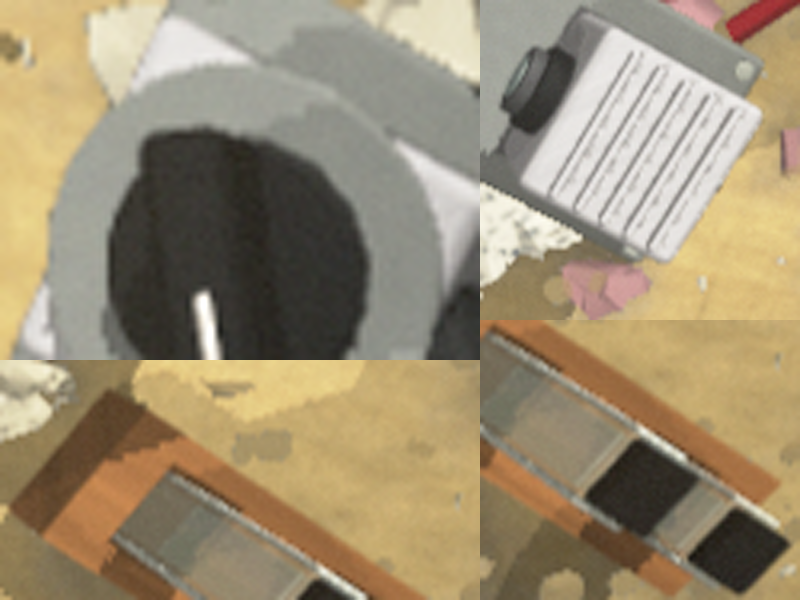

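The crop shows the tall cell's top at wrist (570.3,306) and the short cell's at (595,323). The white line on the bar's top runs (253.8,138.7) to (255.9,149.7), and the middle of the bar's far end is about (251.7,112.5). The fin corners are also clear.

Run:
```python
from h import *
np.set_printoptions(precision=4,suppress=True)
t,s,w=cam("top"),cam("side"),cam("w1")
print("tall",tri([(t,(389.4,236)),(s,(331.6,199.2)),(w,(570.3,306))]))
print("short",tri([(t,(424.2,251)),(s,(343,194.6)),(w,(595,323))]))
T=lambda x,y:(145+x/5,165+y/5)
l1=tri([(t,T(118,68)),(w,(253.8,138.7))]);l2=tri([(t,T(133,107)),(w,(255.9,149.7))]);print("line",l1,l2)
for n,p in [("l1",(253.8,138.7)),("l2",(255.9,149.7)),("end",(251.7,112.5))]: print(n,atz(w,p,.147))
k=lambda x,y:(220+x/6,90+y/6)
print("disc",atz(w,k(107,270),.118),atz(w,k(370,270),.118),"mid",atz(w,k(238,270),.116))
f=lambda x,y:(350+(x-480)/3.2,165+y/3.2)
F=[f(605,20),f(765,118),f(665,262),f(520,182)];G=[T(545,108),T(693,142),T(655,298),T(500,262)]
print("fins w",[atz(w,p,.1085) for p in F])
for a in range(4):
  for sh in range(1): pass
# fit tester yaw & centre from fins: w order = lamp-side far, outer far, outer near, lamp-side near ; same as G
P=[tri([(t,G[i]),(w,F[i])]) for i in range(4)]
for p in P: print(p)
c=np.mean([p[0] for p in P],0);y=(P[0][0]+P[3][0]-P[1][0]-P[2][0])[:2];print("centre",c,"yaw",np.arctan2(-y[0],y[1]))
x=(P[0][0]+P[1][0]-P[2][0]-P[3][0])[:2];print("yaw by x",np.arctan2(x[1],x[0]))
K=lambda x,y:(530+(x-480)/4,265+(y-320)/4)
C=[K(585,492),K(638,437),K(698,473),K(645,533)];C=[atz(w,p,.107) for p in C];print("tall corners",C)
```

```text
tall (array([ 0.5308, -0.1814,  0.1036]), [array([0.4, 0.1]), array([-1. ,  0.3]), array([-0.6,  1.7])])
short (array([ 0.5085, -0.2539,  0.0697]), [array([0.2, 0.2]), array([-0.6,  0.2]), array([-0.3,  0.9])])
line (array([0.6212, 0.2178, 0.1421]), [array([ 0.6, -0.1]), array([-1.2,  0.1])]) (array([0.611 , 0.216 , 0.1278]), [array([ 0.5, -0.1]), array([-0.9,  0.1])])
l1 [0.6219 0.2158 0.147 ]
l2 [0.6128 0.2119 0.147 ]
end [0.6436 0.2225 0.147 ]
disc [0.6195 0.2372 0.118 ] [0.6312 0.1951 0.118 ] mid [0.6253 0.2166 0.116 ]
fins w [array([0.6257, 0.0788, 0.1085]), array([0.6093, 0.0165, 0.1085]), array([0.5522, 0.032 , 0.1085]), array([0.5661, 0.0894, 0.1085])]
(array([0.625 , 0.0739, 0.0854]), [array([-0.1,  0.1]), array([ 0.2, -0.1])])
(array([0.6084, 0.0158, 0.1051]), [array([ 0.3, -0.3]), array([-0.7,  0.4])])
(array([0.5498, 0.029 , 0.0988]), [array([ 0.1, -0.1]), array([-0.2,  0.1])])
(array([0.5632, 0.0872, 0.0946]), [array([ 0.1, -0.1]), array([-0.2,  0.1])])
centre [0.5866 0.0515 0.096 ] yaw -0.25273370775940424
yaw by x -0.21707916849367015
tall corners [array([ 0.5272, -0.1632,  0.107 ]), array([ 0.5476, -0.1701,  0.107 ]), array([ 0.5418, -0.1925,  0.107 ]), array([ 0.5196, -0.1865,  0.107 ])]
```

Run:
```python
from h import *
np.set_printoptions(precision=4,suppress=True)
t,s,w=cam("top"),cam("side"),cam("w1")
for z in (0,.05,.1,.2): print(z,[atz(t,p,z)[:2] for p in [(100,212),(115,65)]],[atz(w,p,z)[:2] for p in [(125,130),(150,10)]], atz(s,(272,330),z)[:2])
from bench import robot
o=robot.get_obs();print(o["tool_pos"],o["ee_rot"])
```

```text
0 [array([0.5889, 0.3963]), array([0.9154, 0.3929])] [array([0.5796, 0.4079]), array([0.7259, 0.3945])] [0.6153 0.1295]
0.05 [array([0.5781, 0.3743]), array([0.8874, 0.371 ])] [array([0.5858, 0.3817]), array([0.717 , 0.3697])] [0.6034 0.1698]
0.1 [array([0.5673, 0.3523]), array([0.8594, 0.3492])] [array([0.592 , 0.3556]), array([0.7081, 0.3449])] [0.5915 0.21  ]
0.2 [array([0.5457, 0.3082]), array([0.8033, 0.3055])] [array([0.6045, 0.3032]), array([0.6903, 0.2953])] [0.5678 0.2905]
[0.5628 0.1382 0.3034] [-3.1369 -0.0009  0.2775]
```

The side view suggests the teal crate's rim may stand about 0.2 m high near y ≈ 0.30, close to where the gripper body will be. I'll check it.

Run:
```python
import cv2,numpy as np
t=cv2.imread("pics/top0.png");s=cv2.imread("pics/side0.png");w=cv2.imread("pics/w1.png")
up=lambda im,x,y,w,h,f:cv2.resize(im[y:y+h,x:x+w],None,fx=f,fy=f,interpolation=cv2.INTER_CUBIC)
b=np.zeros((600,800,3),np.uint8)
b[:,:260]=up(t,0,0,130,300,2)[:600,:260];b[:300,260:800]=up(s,50,270,270,150,2);b[300:,260:760]=up(w,0,0,250,150,2)
cv2.imwrite("pics/crop3.png",b)
```

```text
(no output)
```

View pics/crop3.png

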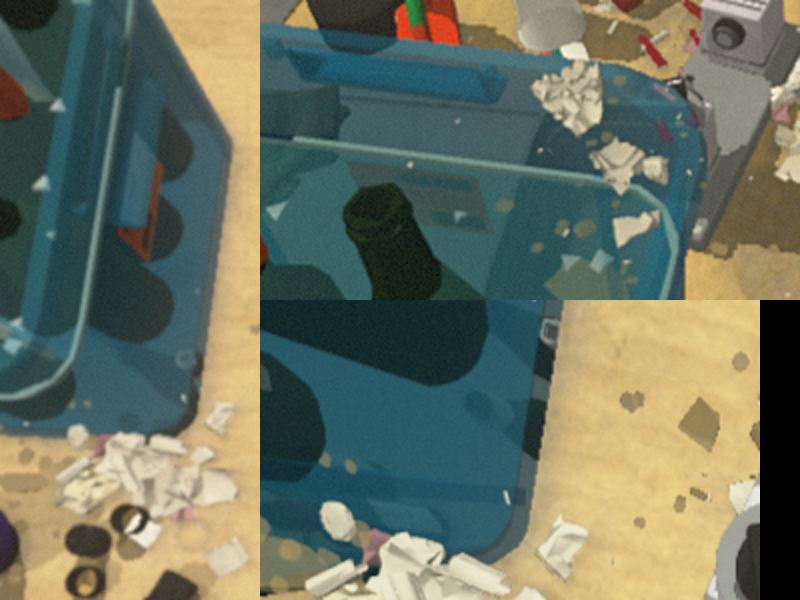

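The crate is transparent. Its foot is at y ≈ 0.39, and its rim (the light line) stands above that foot, so clearance is about 8 cm. I'll go above the knob.

To row units: 0.03 m is 1.5, 0.0195 m is 0.975, -0.0925 rad is -1.85.

nudge_tcp([
  [0.094, [0.975, -0.735, 1.5], 0],
  [0.094, [0.975, -0.735, 1.5], 0],
  [0.094, [0.975, -0.735, 1.5], 0],
  [0.094, [0.975, -0.735, 1.5], 0],
  [0.094, [0, 0, 0], -1.85],
  [0.094, [0, 0, 0], 0],
  [0.094, [0, 0, 0], 0],
  [0.094, [0, 0, 0], 0],
])

```text
time: 2.48
tool_pos: [0.6194, 0.2075, 0.1871]
ee_rot: [3.141, -0.003, 0.361]
wrist_force: [-0.4, -0.5, 0.1]
width: 0.094
finger_force: 0.0
```

Run:
```python
from bench import robot
import cv2,numpy as np
s=robot.snapshot("wrist"); cv2.imwrite("pics/w2.png",s["color"])
np.savez("w2.npz",K=np.array([[s["fx"],0,s["cx"]],[0,s["fy"],s["cy"]],[0,0,1]]),E=s["extrinsics"])
o=robot.get_obs();print(o["time"],o["tool_pos"],o["ee_rot"],o["qvel"].round(3),np.linalg.inv(s["extrinsics"]).round(3).tolist())
```

```text
2.5333 [0.6195329  0.20745112 0.18771321] [ 3.14092388 -0.00352241  0.36119755] [-0.002 -0.008 -0.001  0.002 -0.001 -0.005] [[0.353, -0.898, -0.263, 0.696], [-0.936, -0.338, -0.099, 0.236], [0.0, 0.281, -0.96, 0.367], [0.0, 0.0, 0.0, 1.0]]
```

View pics/w2.png

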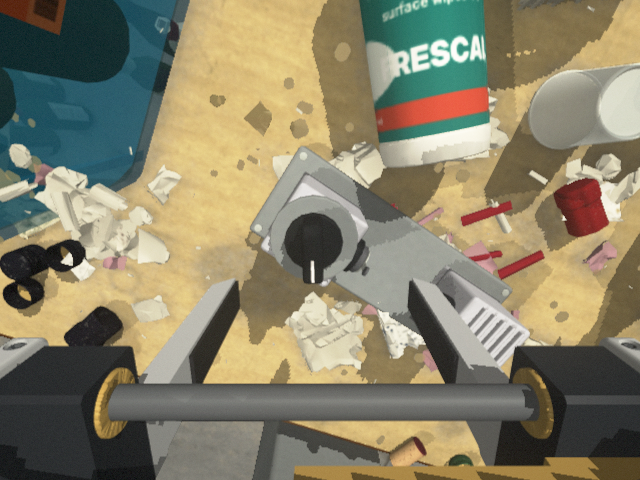

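The wrist view shows the bar nearly upright in the image (x ≈ 313, near end at row 283) with the disc spanning columns 285–343, so the tool's yaw is about right. Next, its exact place.

Run:
```python
from h import *
np.set_printoptions(precision=4,suppress=True)
w=cam("w2")
print("line",atz(w,(312,262),.147),atz(w,(312.5,282),.147))
print("disc",atz(w,(285,243),.116),atz(w,(343,243),.116),"mid",atz(w,(314,243),.116))
im=cv2.imread("pics/w2.png")[200:295,270:360]
g=cv2.cvtColor(im,cv2.COLOR_BGR2GRAY)
n,l,st,c=cv2.connectedComponentsWithStats((g<75).astype(np.uint8));print(st,c)
tcp=np.array([.6195,.2075]);
print("tip centre px",proj(w,np.array([.6195,.2075,.147])))
cv2.imwrite("pics/crop4.png",cv2.resize(im,None,fx=6,fy=6,interpolation=cv2.INTER_CUBIC))
```

```text
line [0.6207 0.2159 0.147 ] [0.6074 0.2106 0.147 ]
disc [0.617  0.2369 0.116 ] [0.6322 0.1965 0.116 ] mid [0.6246 0.2167 0.116 ]
[[   0    0   90   95 5656]
 [  14   13   59   71 2739]
 [  74   42   16   30  155]] [[44.1135 48.4134]
 [43.077  43.379 ]
 [83.7484 59.4129]]
tip centre px [323.2096 267.7209]
```

View pics/crop4.png

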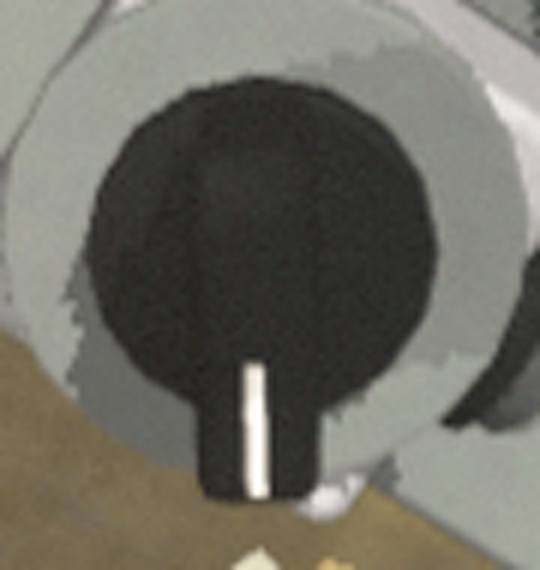

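Bar centre ≈ (0.6255, 0.217), yaw ≈ 0.37. I'll descend and look at the state before closing.

To row units: -0.0034 m is -0.17, 0.012 m is 0.6, -0.014 rad is -0.28.

nudge_tcp([
  [0.094, [0.225, -0.17, 0.6], -0.28],
  [0.094, [0.225, -0.17, 0.6], 0],
  [0.06, [0, 0, 0.6], 0],
  [0.05, [0, 0, 0.6], 0],
  [0.04, [0, 0, 0.6], 0],
  [0.03, [0, 0, 0], 0],
  [0.026, [0, 0, 0], 0],
  [0.026, [0, 0, 0], 0],
])

```text
time: 3.2
tool_pos: [0.625, 0.2175, 0.1256]
ee_rot: [3.141, -0.0, 0.377]
wrist_force: [-0.1, -0.2, 0.5]
width: 0.0578
finger_force: 0.0
```

nudge_tcp([
  [0, [0, 0, 0], 0],
  [0, [0, 0, 0], 0],
  [0, [0, 0, 0], 0],
  [0, [0, 0, 0], 0],
  [0, [0, 0, 0], 0],
  [0, [0, 0, 0], 0],
  [0, [0, 0, 0], 0],
  [0, [0, 0, 0], 0],
  [0, [0, 0, 0], 0],
  [0, [0, 0, 0], 0],
])

```text
time: 4.03
tool_pos: [0.6249, 0.2175, 0.1255]
ee_rot: [-3.142, -0.0, 0.377]
wrist_force: [-0.0, -1.1, 1.2]
width: 0.0139
finger_force: 30.0
```

Gripped evenly. I'll turn clockwise (yaw falling, so a positive turn about the tool's z).

To row units: 0.06 rad is 1.2.

nudge_tcp([
  [0, [0, 0, 0], 1.2],
  [0, [0, 0, 0], 1.2],
  [0, [0, 0, 0], 1.2],
  [0, [0, 0, 0], 1.2],
  [0, [0, 0, 0], 1.2],
  [0, [0, 0, 0], 1.2],
  [0, [0, 0, 0], 1.2],
  [0, [0, 0, 0], 1.2],
  [0, [0, 0, 0], 1.2],
  [0, [0, 0, 0], 1.2],
])

```text
time: 4.87
tool_pos: [0.6249, 0.2176, 0.1255]
ee_rot: [-3.142, -0.0, -0.225]
wrist_force: [0.3, 0.2, 0.6]
width: 0.0137
finger_force: 30.0
```

nudge_tcp([
  [0, [0, 0, 0], 1.6],
  [0, [0, 0, 0], 1.6],
  [0, [0, 0, 0], 1.6],
  [0, [0, 0, 0], 1.6],
  [0, [0, 0, 0], 1.6],
  [0, [0, 0, 0], 1.6],
  [0, [0, 0, 0], 1.6],
  [0, [0, 0, 0], 1.2],
  [0, [0, 0, 0], 0],
  [0, [0, 0, 0], 0],
])

```text
time: 5.7
tool_pos: [0.6284, 0.2133, 0.1256]
ee_rot: [-3.102, 0.045, -0.784]
wrist_force: [0.3, 40.1, -2.5]
width: 0.0142
finger_force: 29.8
```

```bash
python3 -c "
from bench import robot
o=robot.get_obs();print(o['wrist_torque'],o['joint_positions'])"
```

```text
[ 7.43699043  0.0579759  -0.29791026] [0.21025658 0.35416096 1.21147325 0.0594119  1.56739977 2.56627843]
```

Joint 6 has reached its range limit and the tool is being tilted, so I'll open the fingers now. The knob should snap the rest of the way by itself.

To row units: -0.03 rad is -0.6.

nudge_tcp([
  [0.05, [0, 0, 0], 0],
  [0.05, [0, 0, 0], 0],
  [0.05, [0, 0, 0], -0.6],
  [0.05, [0, 0, 0], -0.6],
  [0.05, [0, 0, 0], 0],
])

```text
time: 6.12
tool_pos: [0.6299, 0.1938, 0.125]
ee_rot: [-3.127, 0.018, -0.734]
wrist_force: [-0.0, -0.2, 0.4]
width: 0.0439
finger_force: 0.0
```

```bash
python3 -c "
from bench import robot
o=robot.get_obs();print(o['wrist_torque'],o['joint_positions'])"
```

```text
[ 0.09099628  0.03530661 -0.02531663] [0.20005579 0.35332057 1.21278298 0.02315445 1.57497695 2.50515683]
```

nudge_tcp([
  [0.094, [0, 0, 0], 0],
  [0.094, [0, 0, 0], 0],
  [0.094, [0, 0, -0.75], 0],
  [0.094, [0, 0, -1.25], 0],
  [0.094, [0, 0, -1.75], 0],
  [0.094, [0, 0, -1.75], 0],
  [0.094, [0, 0, -1.75], 0],
  [0.094, [0, 0, 0], -2.4],
  [0.094, [0, 0, 0], -2.4],
  [0.094, [0, 0, 0], -2.4],
  [0.094, [0, 0, 0], -2.4],
  [0.094, [0, 0, 0], 0],
])

```text
time: 7.12
tool_pos: [0.6306, 0.1889, 0.2698]
ee_rot: [-3.121, 0.01, -0.255]
wrist_force: [-0.0, -0.5, -0.1]
width: 0.0938
finger_force: 0.0
```

Run:
```python
from bench import robot
import cv2,numpy as np
s=robot.snapshot("wrist"); cv2.imwrite("pics/w3.png",s["color"])
np.savez("w3.npz",K=np.array([[s["fx"],0,s["cx"]],[0,s["fy"],s["cy"]],[0,0,1]]),E=s["extrinsics"])
t=robot.snapshot("top"); cv2.imwrite("pics/top3.png",t["color"])
w=s["color"].copy();c=cv2.resize(t["color"][155:245,145:305],None,fx=2.5,fy=2.5,interpolation=cv2.INTER_CUBIC)
b=np.zeros((600,640,3),np.uint8);b[:370]=w[:370];b[375:,:400]=c
cv2.imwrite("pics/comb3.png",b)
o=robot.get_obs();print(o["time"],o["tool_pos"],o["ee_rot"],o["joint_positions"],o["qvel"].round(3))
```

```text
7.2167 [0.63059285 0.18906388 0.26967784] [-3.1210102   0.01038999 -0.26007577] [0.19287891 0.33417852 0.95245697 0.02401858 1.8552129  2.03059484] [ 0.002 -0.    -0.001  0.003 -0.001 -0.001]
```

View pics/comb3.png

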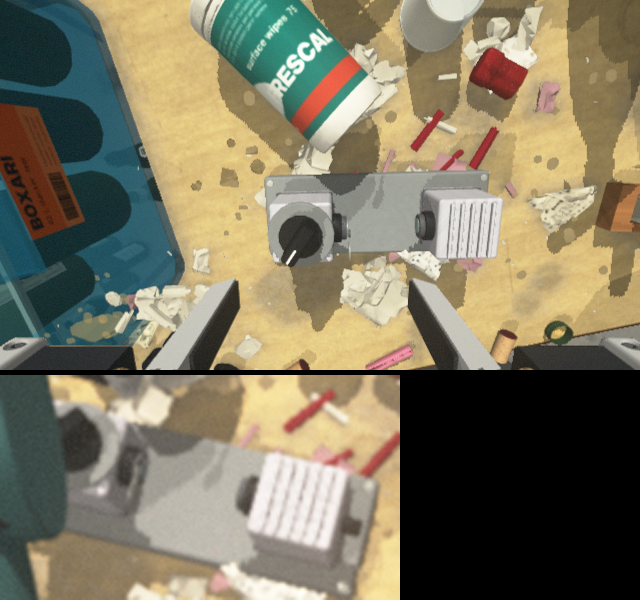

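The wrist picture shows the knob line now pointing down-left, from (296,250) to (289,264), and the tester lying nearly level. I'll enlarge it to get the knob angle and the tester pose.

Run:
```python
import cv2,numpy as np
w=cv2.imread("pics/w3.png")
up=lambda im,x,y,w,h,f:cv2.resize(im[y:y+h,x:x+w],None,fx=f,fy=f,interpolation=cv2.INTER_CUBIC)
b=np.zeros((600,800,3),np.uint8);b[:318,:765]=up(w,260,168,255,106,3);b[320:600,:360]=up(w,265,205,90,70,4);b[320:600,370:]=up(w,405,180,107,70,4)[:280,:430][:, :430] if up(w,405,180,107,70,4).shape[1]>=430 else cv2.copyMakeBorder(up(w,405,180,107,70,4),0,0,0,2,0)
cv2.imwrite("pics/crop5.png",b)
g=up(w,265,205,90,70,1);m=(g.min(2)>200).astype(np.uint8)
n,l,st,c=cv2.connectedComponentsWithStats(m);print([(st[i].tolist(),c[i].round(1).tolist()) for i in range(1,n) if st[i][4]>8])
```

```text
[([5, 0, 16, 13, 98], [9.4, 4.0]), ([51, 0, 13, 2, 21], [57.6, 0.4]), ([22, 46, 9, 13, 31], [25.9, 51.6]), ([8, 48, 6, 9, 29], [10.1, 52.7])]
```

View pics/crop5.png

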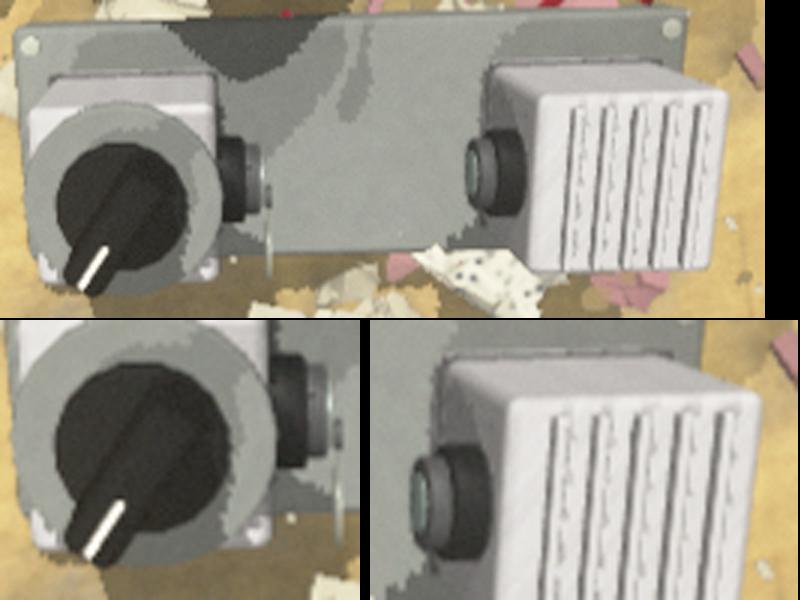

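The crop shows the bar at its new angle and the steel flag swung to the −x side (column ≈349, rows 230–258), so the shutter is open. I'll fit the tester pose and compute the knob angle.

Run:
```python
from h import *
from scipy.optimize import least_squares
np.set_printoptions(precision=4,suppress=True)
t,w,w1=cam("top"),cam("w3"),cam("w2")
a,b=atz(w,(295.7,250.7),.147),atz(w,(287.7,264),.147);print("bar yaw",np.arctan2(*(a-b)[1::-1]),a,b)
T=lambda x,y:(145+x/5,165+y/5);W=lambda x,y:(260+x/3,168+y/3)
obs=[(w,W(17,28),(.05,.135,.024)),(w,W(687,12),(.05,-.135,.024)),(w,W(471,167),(0,-.038,.08)),(w,W(120,206),(0,.085,.116)),
(w,W(634,182),(0,-.085,.1085)),
(t,T(57,237),(-.05,.135,.024)),(t,T(755,155),(.05,-.135,.024)),(t,T(598,203),(0,-.085,.1085)),(t,T(480,195),(0,-.038,.08)),
(w1,(313.7,241.7),(0,.085,.116))]
def P(p,q):
    c,s=np.cos(p[2]),np.sin(p[2]);return np.array([p[0]+c*q[0]-s*q[1],p[1]+s*q[0]+c*q[1],q[2]])
def r(p,o=obs): return np.hstack([proj(c,P(p,q))-uv for c,uv,q in o])
for o in (obs,obs[:5],obs[5:9]):
    f=least_squares(r,[.602,.134,-.23],args=(o,),loss="soft_l1");print(f.x,r(f.x,o).reshape(-1,2).round(1).tolist())
```

```text
bar yaw -0.7910341331396836 [0.6219 0.2195 0.147 ] [0.6114 0.2301 0.147 ]
[ 0.606   0.1344 -0.2268] [[-2.8, -0.7], [2.2, -1.7], [0.1, 1.6], [-0.0, 0.6], [0.2, 2.6], [-1.6, -1.3], [1.4, 0.0], [-0.5, -2.0], [0.3, -2.8], [-0.2, 0.4]]
[ 0.6069  0.1344 -0.2191] [[-3.3, -0.6], [1.9, -3.3], [0.0, 0.5], [-0.2, 0.3], [0.2, 1.1]]
[ 0.6027  0.1342 -0.2228] [[-1.5, 0.5], [1.5, 1.3], [-0.4, -0.5], [0.4, -1.2]]
```

The bar turned about 1.17 rad and the flag is aside, so the shutter is open. Beam ≈ (0.605, 0.134), tester yaw ≈ −0.225. My picture budget is used, so from here I measure numerically. Next, above the tall cell.

Create go.py:
```python
import sys,numpy as np
from scipy.spatial.transform import Rotation as Rn
from bench import robot
def go(x,y,z,yaw):
    o=robot.get_obs();R=Rn.from_euler("xyz",o["ee_rot"])
    d=R.inv().apply(np.array([x,y,z])-o["tool_pos"])
    print("t",o["time"],"d_tool",d.round(4),"|d|",np.linalg.norm(d).round(4),"turn",round(-((yaw-o["ee_rot"][2]+np.pi)%(2*np.pi)-np.pi),4),"zaxis",R.as_matrix()[:,2].round(4))
if __name__=="__main__": go(*map(float,sys.argv[1:5]))
```

```bash
python3 go.py .51 -.16 .27 1.28
```

```text
t 7.2167 d_tool [-0.0268  0.3683 -0.0076] |d| 0.3693 turn -1.5401 zaxis [-0.0047  0.0226 -0.9997]
```

Careful with the scale: shifts go in units of 20 mm and turns go in units of 0.05 rad. That gives: 0.037 m is 1.85, -0.003 m is -0.15.

nudge_tcp([
  [0.094, [-0.15, 1.85, -0.05], 0],
  [0.094, [-0.15, 1.85, -0.05], 0],
  [0.094, [-0.15, 1.85, -0.05], 0],
  [0.094, [-0.15, 1.85, -0.05], 0],
  [0.094, [-0.15, 1.85, -0.05], 0],
  [0.094, [-0.15, 1.85, -0.05], 0],
  [0.094, [-0.15, 1.85, -0.05], 0],
  [0.094, [-0.15, 1.85, -0.05], 0],
  [0.094, [-0.15, 1.85, -0.05], 0],
  [0.094, [-0.15, 1.85, -0.05], 0],
  [0.094, [0, 0, 0], 0],
], quiet=true)

```text
ok
```

nudge_tcp([
  [0.094, [0, 0, 0], -2.2],
  [0.094, [0, 0, 0], -2.2],
  [0.094, [0, 0, 0], -2.2],
  [0.094, [0, 0, 0], -2.2],
  [0.094, [0, 0, 0], -2.2],
  [0.094, [0, 0, 0], -2.2],
  [0.094, [0, 0, 0], -2.2],
  [0.094, [0, 0, 0], -2.2],
  [0.094, [0, 0, 0], -2.2],
  [0.094, [0, 0, 0], -2.2],
  [0.094, [0, 0, 0], -2.2],
  [0.094, [0, 0, 0], -2.2],
  [0.094, [0, 0, 0], -2.2],
  [0.094, [0, 0, 0], -2.2],
  [0.094, [0, 0, 0], 0],
  [0.094, [0, 0, 0], 0],
])

```text
time: 9.47
tool_pos: [0.5079, -0.1605, 0.2724]
ee_rot: [-3.131, -0.021, 1.28]
wrist_force: [-1.0, 0.2, -0.4]
width: 0.0937
finger_force: 0.0
```

Run:
```python
from bench import robot
import cv2,numpy as np
from h import *
np.set_printoptions(precision=4,suppress=True)
s=robot.snapshot("wrist"); cv2.imwrite("pics/w4.png",s["color"])
np.savez("w4.npz",K=np.array([[s["fx"],0,s["cx"]],[0,s["fy"],s["cy"]],[0,0,1]]),E=s["extrinsics"])
o=robot.get_obs();print(o["tool_pos"],o["ee_rot"])
w=cam("w4");print("pred tall",proj(w,[.5305,-.1805,.107]),"short",proj(w,[.5085,-.2535,.072]))
u,v=proj(w,[.52,-.217,.09]).astype(int)
g=cv2.cvtColor(s["color"],cv2.COLOR_BGR2GRAY)
n,l,st,c=cv2.connectedComponentsWithStats((g<60).astype(np.uint8))
for i in range(1,n):
    if 60<st[i][4]<5000 and abs(c[i][0]-u)<130 and abs(c[i][1]-v)<130:
        pts=np.argwhere(l==i)[:,::-1].astype(np.float32)
        print(st[i],c[i],cv2.boxPoints(cv2.minAreaRect(pts)).tolist(),atz(w,c[i],.107),atz(w,c[i],.072))
```

```text
[ 0.5079 -0.1606  0.2724] [-3.1308 -0.0207  1.2802]
pred tall [352.0042 239.2097] short [348.46   294.4899]
[343 230  22  18 394] [353.4467 238.4594] [[343.0, 230.0], [364.0, 230.0], [364.0, 247.0], [343.0, 247.0]] [ 0.5321 -0.1802  0.107 ] [ 0.5321 -0.1897  0.072 ]
[340 286  20  16 307] [349.1596 293.4365] [[340.0, 286.0], [359.0, 286.0], [359.0, 301.0], [340.0, 301.0]] [ 0.5117 -0.2371  0.107 ] [ 0.5096 -0.2524  0.072 ]
```

Wrist and top views agree on the cell: (0.532, −0.180) against (0.530, −0.180), with the height and yaw right. Working out the descent.

```bash
python3 go.py .5313 -.1802 .061 1.28; python3 go.py .5313 -.1802 .125 1.28
```

```text
t 9.5167 d_tool [-0.0164  0.0303  0.2108] |d| 0.2136 turn 0.0002 zaxis [-0.0044  0.0229 -0.9997]
t 9.5167 d_tool [-0.0151  0.0296  0.1468] |d| 0.1505 turn 0.0002 zaxis [-0.0044  0.0229 -0.9997]
```

To row units: 0.0367 m is 1.835, 0.0074 m is 0.37.

nudge_tcp([
  [0.094, [-0.19, 0.37, 1.835], 0],
  [0.094, [-0.19, 0.37, 1.835], 0],
  [0.094, [-0.19, 0.37, 1.835], 0],
  [0.094, [-0.185, 0.37, 1.835], 0],
  [0.094, [0, 0, 0], 0],
  [0.094, [0, 0, 0], 0],
])

```text
time: 10.02
tool_pos: [0.5298, -0.1796, 0.1229]
ee_rot: [-3.125, -0.022, 1.282]
wrist_force: [0.0, -0.3, 0.6]
width: 0.094
finger_force: 0.0
```

```bash
python3 go.py .5313 -.1802 .061 1.28
```

```text
t 10.0167 d_tool [-0.0015  0.0026  0.0618] |d| 0.0619 turn 0.0017 zaxis [-0.0098  0.0256 -0.9996]
```

To row units: 0.0155 m is 0.775, 0.0153 m is 0.765.

nudge_tcp([
  [0.094, [-0.02, 0.03, 0.775], 0],
  [0.094, [-0.02, 0.03, 0.775], 0],
  [0.094, [-0.02, 0.03, 0.775], 0],
  [0.094, [-0.015, 0.03, 0.765], 0],
  [0.07, [0, 0, 0], 0],
  [0.055, [0, 0, 0], 0],
  [0.045, [0, 0, 0], 0],
  [0.04, [0, 0, 0], 0],
])

```text
time: 10.68
tool_pos: [0.5345, -0.1817, 0.066]
ee_rot: [-3.136, -0.02, 1.284]
wrist_force: [0.5, -0.3, 0.4]
width: 0.0711
finger_force: 0.0
```

```bash
python3 go.py .5313 -.1802 .061 1.28
```

```text
t 10.6833 d_tool [ 0.0004 -0.0034  0.0051] |d| 0.0061 turn 0.0037 zaxis [-1.000e-04  2.090e-02 -9.998e-01]
```

nudge_tcp([
  [0.05, [0, -0.17, 0.25], 0],
  [0.045, [0, 0, 0], 0],
  [0.04, [0, 0, 0], 0],
  [0.04, [0, 0, 0], 0],
  [0.04, [0, 0, 0], 0],
])

```text
time: 11.1
tool_pos: [0.5296, -0.18, 0.0583]
ee_rot: [-3.131, -0.021, 1.284]
wrist_force: [0.1, 0.9, 0.3]
width: 0.0409
finger_force: 0.0
```

```bash
python3 go.py .5313 -.1802 .061 1.28
```

```text
t 11.1 d_tool [ 0.0004  0.0016 -0.0028] |d| 0.0032 turn 0.0037 zaxis [-0.0043  0.0228 -0.9997]
```

nudge_tcp([
  [0.04, [0, 0.08, -0.13], 0],
  [0.034, [0, 0, 0], 0],
  [0.034, [0, 0, 0], 0],
  [0, [0, 0, 0], 0],
  [0, [0, 0, 0], 0],
  [0, [0, 0, 0], 0],
  [0, [0, 0, 0], 0],
  [0, [0, 0, 0], 0],
  [0, [0, 0, 0], 0],
])

```text
time: 11.85
tool_pos: [0.5315, -0.1807, 0.061]
ee_rot: [-3.132, -0.021, 1.284]
wrist_force: [0.9, -0.0, 0.4]
width: 0.03
finger_force: 30.0
```

```bash
python3 go.py .5313 -.1802 .061 1.28
```

```text
t 11.85 d_tool [ 0.0004 -0.0003 -0.    ] |d| 0.0005 turn 0.0038 zaxis [-0.0038  0.0225 -0.9997]
```

The cell is gripped (30.0 mm, 30 N) with hardly any side force. Lifting straight up.

nudge_tcp([
  [0, [0.01, -0.025, -0.5], 0],
  [0, [0.01, -0.025, -0.5], 0],
  [0, [0.01, -0.025, -0.5], 0],
  [0, [0.025, -0.05, -1], 0],
  [0, [0.025, -0.05, -1.25], 0],
  [0, [0.025, -0.05, -1.25], 0],
  [0, [0.025, -0.05, -1.25], 0],
  [0, [0.025, -0.05, -1.25], 0],
  [0, [0, 0, 0], 0],
  [0, [0, 0, 0], 0],
])

```text
time: 12.68
tool_pos: [0.5268, -0.1794, 0.2127]
ee_rot: [-3.134, -0.02, 1.284]
wrist_force: [0.6, 0.9, -2.3]
width: 0.0296
finger_force: 29.9
```

Run:
```python
from bench import robot
import cv2,numpy as np
from h import *
np.set_printoptions(precision=4,suppress=True)
for n in ("wrist","side"):
    s=robot.snapshot(n); cv2.imwrite(f"pics/{n}5.png",s["color"])
    np.savez("w5.npz" if n=="wrist" else "side.npz",K=np.array([[s["fx"],0,s["cx"]],[0,s["fy"],s["cy"]],[0,0,1]]),E=s["extrinsics"])
```

```bash
python3 go.py .605 .134 .22 1.346
```

```text
t 12.7833 d_tool [ 0.3226 -0.0124 -0.004 ] |d| 0.3229 turn -0.0623 zaxis [-0.0075  0.0241 -0.9997]
```

The cell is off the rack. Before entering the gap I'll refine the tester pose by matching model edges to the image gradients in three pictures.

Create edge.py:
```python
from h import *
from scipy.optimize import minimize
np.set_printoptions(precision=4,suppress=True)
def seg(a,b,n=40): return np.linspace(a,b,n)
def rect(hx,y0,y1,z): 
    c=[(hx,y0,z),(hx,y1,z),(-hx,y1,z),(-hx,y0,z)];return [seg(np.array(c[i]),np.array(c[(i+1)%4]))[4:-4] for i in range(4)]
base=rect(.05,-.135,.135,.024);rec=rect(.032,-.117,-.053,.103)
fin=rect(.032,-.117,-.053,.1085);lamp=rect(.032,.053,.117,.103)
def run(img,c,segs,x0):
    g=cv2.GaussianBlur(cv2.cvtColor(cv2.imread(img),cv2.COLOR_BGR2GRAY),(0,0),1.2).astype(np.float32)
    gx,gy=cv2.Sobel(g,cv2.CV_32F,1,0),cv2.Sobel(g,cv2.CV_32F,0,1)
    K,E=c
    def f(p):
        R=np.array([[np.cos(p[2]),-np.sin(p[2]),0],[np.sin(p[2]),np.cos(p[2]),0],[0,0,1]]);s=0
        for q in segs:
            P=q@R.T+[p[0],p[1],0];h=(P@E[:3,:3].T+E[:3,3])@K.T;uv=(h[:,:2]/h[:,2:]).astype(np.float32)
            d=uv[-1]-uv[0];n=np.array([-d[1],d[0]])/np.linalg.norm(d)
            m=cv2.remap(gx*n[0]+gy*n[1],uv[:,0],uv[:,1],cv2.INTER_LINEAR)
            s+=np.minimum(np.abs(m),150).mean()
        return -s
    best=min(((f([x0[0]+a,x0[1]+b,x0[2]+w]),a,b,w) for a in np.arange(-.008,.0081,.001) for b in np.arange(-.006,.0061,.001) for w in np.arange(-.03,.031,.01)))
    p=np.array(x0)+best[1:]
    r=minimize(f,p,method="Nelder-Mead",options=dict(initial_simplex=p+np.array([[0,0,0],[.001,0,0],[0,.001,0],[0,0,.01]])))
    return r.x,round(float(r.fun/len(segs)),1)
if __name__=="__main__":
    x0=[.605,.1344,-.225]
    for img,cn in [("pics/top0.png","top"),("pics/w2.png","w2"),("pics/w3.png","w3"),("pics/side0.png","side")]:
        print(cn,"base",run(img,cam(cn),base,x0),"all103",run(img,cam(cn),base+rec+lamp,x0),"b+fin",run(img,cam(cn),base+fin,x0))
```

```bash
python3 edge.py
```

```text
top base (array([ 0.605 ,  0.1317, -0.2381]), -80.7) all103 (array([ 0.6017,  0.1348, -0.1913]), -93.6) b+fin (array([ 0.6047,  0.1333, -0.2417]), -102.7)
w2 base (array([ 0.6069,  0.1344, -0.2287]), -76.0) all103 (array([ 0.6062,  0.1345, -0.2301]), -60.1) b+fin (array([ 0.6068,  0.1344, -0.2318]), -57.3)
w3 base (array([ 0.607 ,  0.1302, -0.2291]), -66.6) all103 (array([ 0.608 ,  0.1356, -0.2256]), -66.6) b+fin (array([ 0.608 ,  0.1348, -0.2319]), -64.6)
side base (array([ 0.5975,  0.1318, -0.2033]), -63.2) all103 (array([ 0.6067,  0.1356, -0.2252]), -59.1) b+fin (array([ 0.6   ,  0.1405, -0.1677]), -70.9)
```

Consensus: beam at (0.6065, 0.1345), yaw −0.23, so tool yaw 1.341 and TCP height 0.099.

To row units: 0.0268 m is 1.34, -0.001 m is -0.05, -0.005 rad is -0.1.

nudge_tcp([
  [0, [1.34, -0.05, -0.015], -0.1],
  [0, [1.34, -0.05, -0.015], -0.1],
  [0, [1.34, -0.05, -0.015], -0.1],
  [0, [1.34, -0.05, -0.015], -0.1],
  [0, [1.34, -0.05, -0.015], -0.1],
  [0, [1.34, -0.05, -0.015], -0.1],
  [0, [1.34, -0.05, -0.015], -0.1],
  [0, [1.34, -0.05, -0.015], -0.1],
  [0, [1.34, -0.05, -0.015], -0.1],
  [0, [1.34, -0.05, -0.015], -0.1],
  [0, [1.34, -0.05, -0.015], -0.1],
  [0, [1.34, -0.05, -0.015], -0.04],
  [0, [0, 0, 0], 0],
  [0, [0, 0, 0], 0],
  [0, [0, 0, 0], 0],
])

```text
time: 14.03
tool_pos: [0.5965, 0.134, 0.2191]
ee_rot: [-3.128, -0.019, 1.341]
wrist_force: [-0.0, -0.4, -1.3]
width: 0.0297
finger_force: 29.9
```

```bash
python3 go.py .6065 .1345 .2 1.341;python3 go.py .6065 .1345 .099 1.341
```

```text
t 14.0333 d_tool [0.0024 0.0099 0.019 ] |d| 0.0216 turn -0.0003 zaxis [-0.0084  0.0215 -0.9997]
t 14.0333 d_tool [0.0005 0.0112 0.12  ] |d| 0.1205 turn -0.0003 zaxis [-0.0084  0.0215 -0.9997]
```

nudge_tcp([
  [0, [0.05, 0.25, 0.5], 0],
  [0, [0.05, 0.25, 0.5], 0],
  [0, [0, 0.025, 0.75], 0],
  [0, [0, 0.025, 0.75], 0],
  [0, [0, 0.025, 0.75], 0],
  [0, [0, 0.025, 0.75], 0],
  [0, [0, 0, 0], 0],
  [0, [0, 0, 0], 0],
  [0, [0, 0, 0], 0],
])

```text
time: 14.78
tool_pos: [0.6095, 0.135, 0.1414]
ee_rot: [-3.132, -0.021, 1.34]
wrist_force: [0.1, -0.3, -0.7]
width: 0.0299
finger_force: 29.9
```

```bash
python3 go.py .6065 .1345 .099 1.341
```

```text
t 14.7833 d_tool [-0.0021 -0.0024  0.0424] |d| 0.0425 turn -0.0012 zaxis [-0.0041  0.0228 -0.9997]
```

nudge_tcp([
  [0, [-0.035, -0.04, 0.53], 0],
  [0, [-0.035, -0.04, 0.53], 0],
  [0, [-0.035, -0.04, 0.53], 0],
  [0, [0, 0, 0.53], 0],
  [0, [0, 0, 0], 0],
  [0, [0, 0, 0], 0],
  [0, [0, 0, 0], 0],
  [0, [0, 0, 0], 0],
])

```text
time: 15.45
tool_pos: [0.6067, 0.1352, 0.0996]
ee_rot: [-3.134, -0.022, 1.341]
wrist_force: [-0.9, 0.9, -1.9]
width: 0.03
finger_force: 29.9
```

```bash
python3 go.py .6065 .1345 .099 1.341
```

```text
t 15.45 d_tool [-0.0007 -0.0001  0.0006] |d| 0.001 turn -0.0001 zaxis [-0.0029  0.023  -0.9997]
```

Within 1 mm. Check the cell and tester against each other in fresh wrist and side pictures, numerically.

To row units: -0.0007 m is -0.035, 0.0005 m is 0.025.

nudge_tcp([
  [0, [-0.035, 0, 0.025], 0],
  [0, [0, 0, 0], 0],
  [0, [0, 0, 0], 0],
])

```text
time: 15.7
tool_pos: [0.6063, 0.1344, 0.0988]
ee_rot: [-3.133, -0.022, 1.341]
wrist_force: [-0.4, -0.0, -1.2]
width: 0.0301
finger_force: 29.9
```

Run:
```python
from bench import robot
from edge import *
for n in ("wrist","side"):
    s=robot.snapshot(n); cv2.imwrite(f"pics/{n}6.png",s["color"])
    np.savez(f"{n}6.npz",K=np.array([[s["fx"],0,s["cx"]],[0,s["fy"],s["cy"]],[0,0,1]]),E=s["extrinsics"])
o=robot.get_obs();print(o["tool_pos"],o["ee_rot"],o["wrist_force"])
w,sd=cam("wrist6"),cam("side6")
print("w: tip",proj(w,o["tool_pos"]),"under",proj(w,[.6065,.1345,.05]),"top",proj(w,[.6065,.1345,.145]))
print("s: under",proj(sd,[.6065,.1345,.05]),"top",proj(sd,[.6065,.1345,.145]))
print("tester w6",run("pics/wrist6.png",w,base+rec+lamp,[.6065,.1345,-.23]),run("pics/wrist6.png",w,base,[.6065,.1345,-.23]))
# knob angle: white line in wrist
g=cv2.imread("pics/wrist6.png").min(2)
k=proj(w,[.625,.217,.147]).astype(int);print("knob px",k)
x,y=max(k[0]-40,0),max(k[1]-40,0);m=(g[y:y+80,x:x+80]>190).astype(np.uint8);n,l,st,c=cv2.connectedComponentsWithStats(m)
for i in range(1,n):
    if 15<st[i][4]<120: 
        p=np.argwhere(l==i)[:,::-1].astype(np.float32);v=cv2.fitLine(p,cv2.DIST_L2,0,.01,.01).ravel();c0=v[2:]+[x,y]
        a,b=atz(w,c0+4*v[:2],.147),atz(w,c0-4*v[:2],.147);d=(a-b)[:2];print(st[i],"pos",atz(w,c0,.147),"yaw",np.arctan(d[1]/d[0]))
```

```text
[0.6062 0.1344 0.0986] [-3.1325 -0.0214  1.3408] [ 0.5968  0.3979 -1.4483]
w: tip [323.5557 293.2026] under [324.5111 264.4993] top [323.5075 336.4195]
s: under [274.0246 315.2872] top [270.0404 279.1482]
tester w6 (array([ 0.6046,  0.1352, -0.2265]), -66.6) (array([ 0.6058,  0.1342, -0.2185]), -56.2)
knob px [321 129]
```

Run:
```python
from edge import *
w,sd=cam("wrist6"),cam("side6")
def box(hx,hy,z0,z1): return [seg(np.array((a*hx,b*hy,z0)),np.array((a*hx,b*hy,z1))) for a in(-1,1) for b in(-1,1)]
cb=lambda z:[seg(np.array((a*.015,-.012,z)),np.array((a*.015,.012,z))) for a in(-1,1)]+[seg(np.array((-.014,b*.013,z)),np.array((.014,b*.013,z))) for b in(-1,1)]
for n,c in(("wrist6",w),("side6",sd)):
    print(n,run(f"pics/{n}.png",c,box(.015,.013,.053,.1),[.6062,.1344,-.23]),run(f"pics/{n}.png",c,box(.015,.013,.053,.1)+cb(.05),[.6062,.1344,-.23]))
im=cv2.imread("pics/wrist6.png");g=im.min(2)
for z in (.117,.147): print("knob",proj(w,[.625,.217,z]),"line",proj(w,[.6167,.2248,z]))
u,v=proj(w,[.6167,.2248,.147]).astype(int);print(g[v-10:v+11:1,u-12:u+13:1])
```

```text
wrist6 (array([ 0.6042,  0.1279, -0.1962]), -73.2) (array([ 0.6101,  0.1408, -0.2269]), -47.9)
side6 (array([ 0.5982,  0.1834, -0.1569]), -54.5) (array([ 0.6123,  0.1389, -0.2422]), -35.6)
knob [322.1189 132.4896] line [299.6121 118.8915]
knob [321.1946 129.3493] line [293.4728 112.5712]
[[254 254 254 254 254 253 245 177  89  63  58  59  59  60  64  63  61  64
   66  62  62  66  62  60  60]
 [254 254 254 254 254 254 253 249 224 132  59  57  59  59  56  59  61  60
   61  61  64  62  65  62  62]
 [242 254 254 254 254 254 254 254 253 238 181  91  57  56  56  57  61  59
   64  61  62  61  63  65  62]
 [138 234 251 254 254 254 254 254 254 253 249 227 129  58  62  60  59  61
   58  61  61  64  60  61  64]
 [ 54 103 202 246 254 254 254 254 254 254 254 253 238 174  62  58  57  59
   65  59  56  62  59  62  62]
 [ 56  57  84 167 238 251 254 254 254 254 254 254 253 245 177  90  59  59
   59  60  57  59  59  59  62]
 [ 54  57  58  61 121 202 246 254 254 254 254 254 254 253 249 227 128  60
   59  63  59  58  62  62  59]
 [ 53  59  52  56  57  81 167 239 252 254 254 254 254 254 254 253 239 175
  
[... 694 characters left out ...]
54  53  57  55  55  50  54  85 175 242
  254 254 254 254 254 254 254]
 [ 47  50  49  51  52  53  51  50  48  52  55  55  53  52  52  53  65 140
  234 251 254 254 254 254 254]
 [ 46  51  48  48  45  54  52  51  50  55  53  55  57  56  59  53  51  56
  102 206 247 254 254 254 254]
 [ 42  46  47  48  47  50  56  52  51  51  54  53  55  52  51  51  58  53
   53  82 168 237 251 254 254]
 [ 44  41  44  47  49  50  48  53  51  51  51  50  53  53  52  54  54  54
   55  54  64 118 204 246 254]
 [ 44  41  42  45  48  50  50  49  48  52  51  52  49  51  52  51  51  53
   54  53  57  57  79 163 242]
 [ 40  43  39  43  41  44  46  45  50  49  54  48  51  50  52  51  52  52
   54  52  54  54  54  65 135]]
```

Run:
```python
from edge import *
w=cam("wrist6");im=cv2.imread("pics/wrist6.png");g=im.min(2)
u,v=proj(w,[.6167,.2248,.147]).astype(int)
n,l,st,c=cv2.connectedComponentsWithStats((g>190).astype(np.uint8));i=l[v,u]
p=np.argwhere(l==i)[:,::-1].astype(np.float32);q=cv2.fitLine(p,cv2.DIST_L2,0,.01,.01).ravel();a,b=atz(w,q[2:]+9*q[:2],.147),atz(w,q[2:]-9*q[:2],.147);d=a-b
print("line",st[i],"yaw",np.arctan(d[1]/d[0]))
gr=cv2.cvtColor(im,cv2.COLOR_BGR2GRAY)
for dx,dy,z in [(1,1,.145),(1,-1,.145),(-1,1,.145),(-1,-1,.145)]:
    cs,sn=np.cos(-.23),np.sin(-.23);X,Y=dx*.015,dy*.013;print("cap corner",proj(w,[.6062+cs*X-sn*Y,.1344+sn*X+cs*Y,z]).round(1))
n,l,st,c=cv2.connectedComponentsWithStats((gr<70).astype(np.uint8))
for i in range(1,n):
    if st[i][4]>150 and 200<c[i][0]<450 and 220<c[i][1]<400: print(st[i],c[i].round(1))
for z in (.05,.08):
  for dx,dy in [(1,1),(1,-1),(-1,1),(-1,-1)]:
    X,Y=dx*.015,dy*.013;print(z,proj(w,[.6062+cs*X-sn*Y,.1344+sn*X+cs*Y,z]).round(1),end=" ")
for r in (262,275,300,330,345): print("\n",r,gr[r,270:380:2])
```

```text
line [275  95  39  31 277] yaw -0.8265327418523993
cap corner [358.7 309.1]
cap corner [357.1 363.4]
cap corner [287.1 308.9]
cap corner [288.7 363.1]
[ 256  282  136  108 1678] [325.3 357.6]
[ 296  311   55   61 3078] [322.9 339. ]
0.05 [346.2 246.6] 0.05 [345.6 282.4] 0.05 [302.1 246.6] 0.05 [302.7 282.3] 0.08 [349.  260.5] 0.08 [348.2 300.6] 0.08 [298.8 260.4] 0.08 [299.5 300.4] 
 262 [125 124 125 125 125 124 126 126 126 123 125 125 126 125 127 147 152 132
 150 171 172 173 171 170 173 173 173 174 161 157 161 160 159 156 156 156
 164 142 168 189 161 160 160 159 161 158 159 159 161 160 161 162 161 161
 160]

 275 [125 122 127 127 124 123 161 164 125 125 124 135 164 163 161 174 131 141
 174 171 170 171 170 169 174 175 174 172 165 161 160 158 160 159 159 161
 155 145 140 137 209 162 163 162 163 161 164 161 163 159 159 157 161 161
 160]

 300 [139 139 140 139 136 139 138 136 138 129  48 150 147 128 132 136 157 172
 166 165 167 165 166 166 169 168 166 168 168 167 168 167 167 170 170 165
 173 168 142 134 142 140 176  45 140 149 150 150 150 143 142 150 148 152
 151]

 330 [135 136 137 139 137 138 124  44  46  43  68 152 146  40  40  40  44  43
  43  44  44  40  41  38  39  42  39  39  40  41  42  42  42  42  40  37
  41  45  37  35  60 142 152  73  41  43  45 104 134 135 136 134 136 134
 137]

 345 [134 137 137 137 133  74  45  42  37  41  60 153 150  56  36  37  36  35
  36  37  36  33  35  41  35  36  34  35  32  34  32  32  36  35  35  35
  31  36  36  34  79 151 155  65  33  39  41  41  55 135 134 135 135 136
 136]
```

The knob line is at yaw −0.827, exactly the open stop 1.2 rad from closed. The cell's cap and edges lie where predicted, centred on the beam within about 1 mm. Handing in.

nudge_tcp([
  [0, [0, 0, 0], 0],
  [0, [0, 0, 0], 0],
  [0, [0, 0, 0], 0],
  [0, [0, 0, 0], 0],
  [0, [0, 0, 0], 0],
  [0, [0, 0, 0], 0],
])

```text
time: 16.3
tool_pos: [0.606, 0.1344, 0.0983]
ee_rot: [-3.132, -0.021, 1.341]
wrist_force: [-0.4, -1.2, -2.1]
width: 0.0298
finger_force: 29.9
```

```bash
python3 -c "
from bench import robot
print(robot.close_job())"
```

```text
the job is handed in; nothing more can be done
None
```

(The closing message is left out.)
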